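Load a culture dish under the sprung hold-down flap of a counting stage

TASK

Load the dish that lies in the stage's lane for counting: press the flap's long side bar down with one fingertip and keep the flap raised while the other fingertip pushes the dish along the lane and under it, fully home against the end stop. Then let go of the bar so that the flap settles on the dish and holds it, and move clear. Only push the dish, never lift or tip it, and leave the spare dishes, the tally counter and the pen cup alone.

Things in the scene. Friction and masses are not known exactly. Their poses are not given: they have to be found in the camera images.
- stage: Counting stage, fixed: flat black light box 235 x 122 mm, white deck 24 mm above the table. Dish lane along its x, pushed towards +x, 64 mm wide between rails 8 mm above the deck and 5 mm thick, from x = -148 to the end stop's face at x = +30 mm (stop 12 mm high). Origin: at table height under the centre of the dish's home place (dish touching the stop). z up, y left when looking along +x.
- flap_lip (a point): Middle of the lower edge of the lip at the flap's front. The steel flap spans the lane, stage x = -12 to +28 mm. Closed, it is level, 22 mm above the deck, and the lip (3 mm thick, stage y = -28 to -5 mm, front face at x = -12 mm) hangs to 6 mm above the deck: the dish cannot pass and pushing it on the lip does not open the flap. Axes turn with the flap.
- flap_hinge (a point): Middle of the flap's hinge line, which runs parallel to the stage's x at stage y = +42 mm, 46 mm above the table, between two posts of that height (8 x 10 mm, at stage x = -18 and +34 mm). The flap's plate lies on its -y side, the side bar on its +y side, so pressing the bar raises the flap. Origin at stage x = +8 mm.
- flap (a joint): Angle of the flap, rad: 0 closed, grows as the side bar goes down and the free edge rises; stop at 0.55. The dish goes under freely above 0.22; 0.3 to 0.4 is a good opening. A spring shuts it: 0.09 N m at 0, 0.21 at 0.4 (about 6 N on the bar 32 mm from the hinge). Resting on the dish it reads about 0.18.
- press_bar (a point): Side bar, rigid with the flap: steel plate 175 (x) x 50 (y) x 4 mm outside the lane. Origin: centre of its top face. Closed, the top is level, 39 mm above the table, over stage x = -150 to +25, y = +50 to +100 mm. A fingertip can slide along it while pressing. At flap angle 0.3 its top at stage y = 70 mm is 6 mm above the deck, so a second tip of equal height stands in the lane at the dish's side.
- dish: The culture dish to load: clear round flat dish with amber jelly, 60 mm across, 15 mm high, 20 to 45 g, lying loose on the deck in the lane, before the flap. Origin: centre of its underside; z up.
- spare_dishes: Stack of three such dishes as one piece, 60 mm across, 45 mm high, on the table to the right of the stage. Leave alone. Origin: centre of its underside.
- tally_counter: Small grey hand counter, 50 x 44 x 28 mm, on the table to the right of the stage. Leave alone. Origin: centre of its underside.
- pen_cup: White cup with pens, 68 mm across, 85 mm high (pens to 127 mm), on the table to the left of the stage. Leave alone. Origin: centre of its underside.
Not all that is in view belongs to the job. Several things have the shape of the dish; the one meant has the colours described above.

How it is judged (in metres and radians):
On the way, in this order (a step that is already met when the one before it is completed fails the run):
1. the fingers hold the flap up by its side bar while the dish is still before the flap (value of joint flap above 0.15 rad and contact force between the fingers and flap_side_bar above 0.5 N and x of dish in the frame of stage below -0.035 m), for 0.1 s.
2. the dish goes under the flap while the fingers hold the bar down (value of joint flap above 0.15 rad and contact force between the fingers and flap_side_bar above 0.5 N and x of dish in the frame of stage above -0.028 m), for 0.05 s.
At the end, for the whole second after the job is handed in: The dish lies flat on the deck, its centre within 5 mm of home against the end stop, at rest, and the released flap rests on it (flap angle 0.12 to 0.25 rad) (x of dish in the frame of stage between -0.005 and 0.004 m and y of dish in the frame of stage between -0.006 and 0.006 m and z of dish in the frame of stage below 0.027 m and angle between dish's own z axis and vertical below 0.06 rad and value of joint flap between 0.12 and 0.25 rad and linear speed of dish below 0.01 m/s); the robot touches nothing.
It fails at once if the dish is lifted off the deck (z of dish in the frame of stage above 0.034 m).
It fails at once if the dish is tipped (angle between dish's own z axis and vertical above 0.3 rad).
It fails at once if the spare dishes, the tally counter or the pen cup are moved (distance of any of spare_dishes, tally_counter, pen_cup from where it was at the start of the episode above 0.015 m).
It also fails if it takes over 42 s, if anything falls off the work surface, if the arm or the gripper's body presses on something with over 40 N, if the wrist force passes 120 N, or if a joint passes its speed limit or range.

ROBOT

A 6-joint arm with a two-finger parallel gripper is mounted at the origin on the work surface. World frame = base frame: x ahead of the robot, y to its left, z up, the work surface at z = 0. Lengths are in m, angles in degrees, forces in N, time in s.
With the tool pointing down it reaches from about 0.25 to 0.725 m from the base axis. Payload 9.7 kg.
Tool frame: the origin (TCP) lies midway between the tips of the shut fingers; the grasp point (between the pads) lies 19 mm behind it; z points along the fingers, y is the line along which they close (so a half turn about z gives the same grasp; the last joint's range is limited). The gripper opens to 85 mm and grips with 20 to 120 N. Pads are 22 mm wide; open, the fingers measure 114 mm over their backs; the gripper's body (76 mm by 85 mm) begins 54 mm behind the grasp point. The pads swing forward as they close: fully open they stand 13 mm farther back than shut.
Start: joints at [-65.432, 4.979, 10.078, 95.1, 0, 90], TCP at [0.229, -0.5, 0.231] pointing down, gripper open.
Joint ranges: [-179.16, 179.16], [-48.56, 103.87], [-65.8, 70.77], [-126.05, 130.52], [-82.76, 87.17], [-180, 180]. Speed limits (degrees/s): [127.2, 127.2, 147.25, 180, 180, 180].

INTERFACE

Orientations are given as [roll, pitch, yaw] about the fixed x, y, z axes, in that order (R = Rz(yaw) Ry(pitch) Rx(roll)).
In Python, from workcell import * gives the robot as it stands.
- The arm moves only by the tool servo_tool, never from a script. Its argument "moves" is a list of rows, each a list of 4 numbers: the shift along the world's x, y, z in a scale on which 1.0 is 50 cm, then the turn about the world's z in parts of the range, where 1.0 means 4 rad. A call has 1 to 20 rows; each row is the pose to reach, as a shift and turn from the pose commanded when the call began; what a row does not reach only later rows make up. A row lasts 1/12 s, in which the tool goes at most 41.7 mm and 7.16 degrees, less where a joint would pass 70% of its speed; a pose out of reach is approached as far as the arm can. A call with a gripper value outside its range is refused whole. "claw" is the closure, from 0 (fully open) to 1 (shut), set as the call begins (left out, the last holds). The fingers move at their own pace and stop on an object; "force" is the grip in N (left out, the last holds). Time passes only in rows, so rows that repeat a pose let the fingers close. It gives the time, the measured TCP pose, the force, the opening and the grip force at its end, in the units of the state.
- get_obs(): the state, without advancing time (a new reading comes with each control period).
- camera(name): name is "scene" or "top" or "wrist"; returns the picture (400x640x3 uint8, red, green, blue); there is no depth.
- get_calibration(name): a dict with "fx", "fy", "cx", "cy" (pixels), "k1" (the pictures are not rectified: a ray, as slopes to the right and down, at radius r is drawn at 1 + k1 r^2 times it, then the intrinsics apply), "rvec" (rotation vector, rad) and "tvec" (3), from world to camera coordinates, as OpenCV has them; the wrist camera has in their place "tool_from_camera" (4x4, takes a point from camera to tool coordinates, whose origin is the TCP and whose axes are the flange's). Camera axes: x right, y down, z forward; pixel columns grow to the right and rows downward; lengths in m; the calibration is good to about 2 mm. A picture is of the moment at which its call begins: read the wrist's pose just before it. get_calibration takes no time and is no camera call.
- job_done(): hands the job in; it is judged then, once.
The state is a dict: "time": time; "q": joint angles; "qd": joint speeds; "joint_efforts": joint torques, N m; "ee_pos": TCP position; "tcp_rot": TCP orientation; "wrist_force": force on the tool from outside, world axes, zero at the start; "torque": the same for the moment, N m; "opening": finger opening in m; "grasp_force": force on a finger pad.
Only numpy, scipy, OpenCV 4.12 (cv2) and the standard library are available. Lean on these libraries where they do the work, as an engineer would, in place of code of your own. Each camera call takes 0.05 s, during which the arm holds its last target. There are 200 camera calls.

## Working session

There is one attempt and no reset: what is moved stays moved. The work goes in short steps, Python scripts to look and compute and a tool call to move; the robot and the scene stay as the last step left them, time stands still between calls to the robot, and variables do not carry over. Pictures are saved under pics/ and viewed, at most 10 in all, crops included, and the job is handed in when it is done.

Besides the shell and the picture viewer there is one more tool, called after "Request:" in YAML: its name, and indented under it one key for each argument. servo_tool: Moves the arm, as the interface text tells. Its arguments: {"type":"object","properties":{"moves":{"type":"array","items":{"type":"array","items":{"type":"number"}}},"claw":{"type":"number"},"force":{"type":"number"}},"required":["moves"]}

```bash
mkdir -p pics; python3 - <<'E'
from workcell import *
import cv2
for n in("top","scene"):
    cv2.imwrite(f"pics/{n}0.png",cv2.cvtColor(camera(n),cv2.COLOR_RGB2BGR)); print(n,get_calibration(n))
o=get_obs(); print(o)
E
```

```text
top {'fx': 385.43747842978905, 'fy': 385.43747842978905, 'cx': 325.68137851982345, 'cy': 195.8130690279491, 'k1': 0.009857986977925467, 'rvec': array([ 2.17553703, -2.13798003,  0.12584692]), 'tvec': array([0.02979103, 0.5780719 , 0.78243054])}
scene {'fx': 489.56399409792635, 'fy': 489.56399409792635, 'cx': 328.8409160014796, 'cy': 197.11376156899402, 'k1': -0.0834678606406727, 'rvec': array([ 2.17271148,  1.27161464, -0.44212302]), 'tvec': array([-0.30875612, -0.33348583,  1.26501461])}
{'time': 0.1, 'q': array([-6.54327914e+01,  5.00973709e+00,  1.00393714e+01,  9.50977888e+01,
       -1.82903123e-03,  8.99999061e+01]), 'qd': array([-0.03453754, -0.04651268,  0.01816196, -0.0197727 , -0.06736799,
        0.05348515]), 'joint_efforts': array([-1.55956113e-03, -5.21559370e+01,  4.65654874e+01,  1.60272449e-02,
       -6.42261693e-05,  4.60825703e-06]), 'ee_pos': array([ 0.22858176, -0.50004363,  0.23064017]), 'tcp_rot': array([-1.79931845e+02,  1.82891820e-03,  2.45673047e+01]), 'wrist_force': array([-0.5558142 ,  0.77841885,  0.54134353]), 'torque': array([ 0.00777075, -0.02797787,  0.06135577]), 'grasp_force': 0.0, 'opening': 0.08560222562158544}
```

View pics/top0.png

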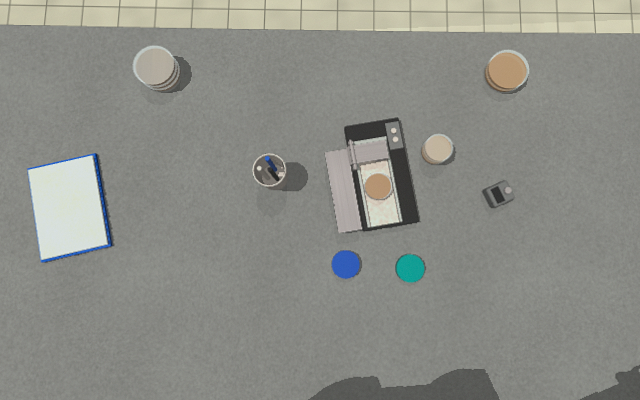

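View pics/scene0.png

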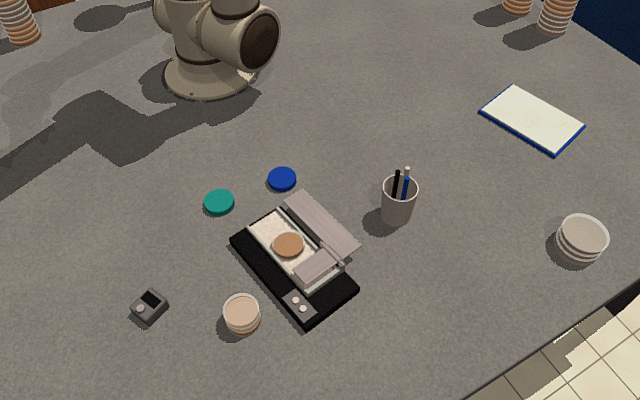

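The top view shows the stage at about (380,175), its lane running up the picture, the bar on the left, and the amber dish at (378,187). The pen cup is at (269,170), the spare dishes at (438,149) and the counter at (498,194). Next I'll enlarge the stage.

```bash
python3 - <<'E'
import cv2
im=cv2.imread("pics/top0.png")[110:240,310:430]
cv2.imwrite("pics/crop.png",cv2.resize(im,None,fx=4.6,fy=4.6,interpolation=cv2.INTER_CUBIC))
E
```

```text
(no output)
```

View pics/crop.png

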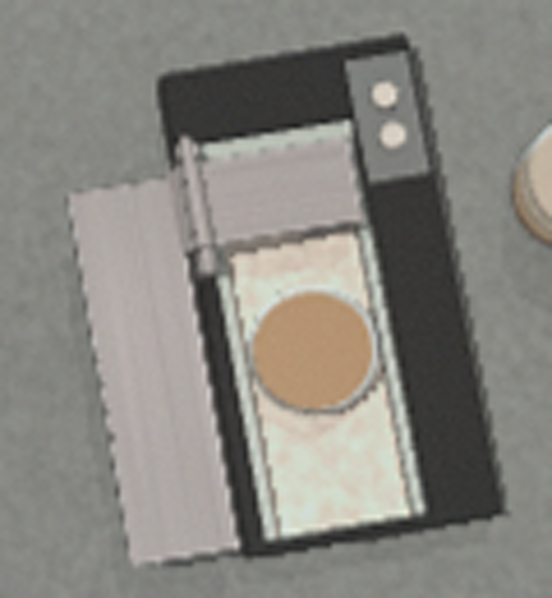

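```bash
cat > h.py <<'E'
import numpy as np, cv2
from workcell import *
def ray_at(name,px,z):
    c=get_calibration(name); K=np.array([[c['fx'],0,c['cx']],[0,c['fy'],c['cy']],[0,0,1]])
    p=cv2.undistortPoints(np.array(px,float).reshape(-1,1,2),K,np.array([c['k1'],0,0,0,0.]))[:,0]
    R=cv2.Rodrigues(c['rvec'])[0]; o=-R.T@c['tvec']
    d=np.c_[p,np.ones(len(p))]@R
    return o+d*((np.atleast_1d(z)-o[2])/d[:,2])[:,None]
def crop(uv): return np.array(uv,float)/4.6+[310,110]-0.4
E
python3 - <<'E'
from h import *
uv=[(68,196),(133,563),(240,548),(263,540),(425,514)]
S=np.array([(25,100),(-150,100),(-150,50),(-148,37),(-148,-37)])/1e3
z=[.039]*3+[.032]*2
W=ray_at("top",crop(uv),z)[:,:2]
a=S-S.mean(0);b=W-W.mean(0)
th=np.arctan2((a[:,0]*b[:,1]-a[:,1]*b[:,0]).sum(),(a*b).sum())
R=np.array([[np.cos(th),-np.sin(th)],[np.sin(th),np.cos(th)]]); t=W.mean(0)-R@S.mean(0)
print("yaw",np.degrees(th),"org",t); print("res mm",(S@R.T+t-W)*1e3)
D=ray_at("top",crop([(314,351)]),.039)[0]; print("dish",D,(R.T@(D[:2]-t))*1e3)
print("flap front/stop corners",(ray_at("top",crop([(225,248),(360,225),(205,272)]),.046)[:,:2]-t)@R*1e3)
print("box",(ray_at("top",crop([(503,512),(405,38),(160,78)]),.024)[:,:2]-t)@R*1e3)
for n,p,zz in(("cup",(269,170),.085),("spare",(438,149),.045),("counter",(498,194),.028)):
    w=ray_at("top",[p],zz)[0]; print(n,w,R.T@(w[:2]-t)*1e3)
print(get_calibration("wrist"))
E
```

```text
yaw 10.429381496896882 org [ 0.66555082 -0.05863994]
res mm [[ 1.10349391 -0.03221009]
 [-1.49181213  0.83425404]
 [-0.07762719  0.12510168]
 [ 0.14066834 -1.16676012]
 [ 0.32527707  0.2396145 ]]
dish [ 0.60000885 -0.07019668  0.039     ] [-66.55118068   0.49882307]
flap front/stop corners [[-13.66804488  33.29832552]
 [-13.28000306 -29.77973912]
 [-23.19168274  44.28818381]]
box [[-153.17294755  -74.532381  ]
 [  77.06614289  -71.91503722]
 [  77.00513895   47.012028  ]]
cup [0.62163228 0.15426304 0.085     ] [ -4.65250708 217.3358481 ]
spare [ 0.68042958 -0.19677809  0.045     ] [ -10.37330118 -138.54934414]
counter [ 0.58854775 -0.32759499  0.028     ] [-124.41806531 -250.5722192 ]
{'fx': 351.1944622986025, 'fy': 351.1944622986025, 'cx': 320.36151237413776, 'cy': 195.6859736567249, 'k1': -0.0384022931678386, 'tool_from_camera': array([[ 1.43623755e-03, -9.64617181e-01, -2.63650585e-01,
         6.66527751e-02],
       [ 9.99998968e-01,  1.37932651e-03,  4.00962606e-04,
        -6.58876019e-04],
       [-2.31151782e-05, -2.63650889e-01,  9.64618167e-01,
        -1.42295041e-01],
       [ 0.00000000e+00,  0.00000000e+00,  0.00000000e+00,
         1.00000000e+00]])}
```

Units first: shifts go in shares of 50 cm and turns go in shares of 4 rad. So 45.8 cm / 50 = 0.916, 31.7 cm / 50 = 0.634, -0.247 rad / 4 = -0.0618.

Request:
servo_tool:
  moves:
    - [0.04,0.06,0,-0.005]
    - [0.08,0.12,0,-0.0125]
    - [0.12,0.18,0,-0.02]
    - [0.16,0.24,0,-0.025]
    - [0.2,0.3,0,-0.03]
    - [0.24,0.36,0,-0.035]
    - [0.29,0.42,0,-0.04]
    - [0.34,0.48,-0.02,-0.045]
    - [0.38,0.54,-0.04,-0.05]
    - [0.42,0.6,-0.06,-0.055]
    - [0.46,0.66,-0.08,-0.0618]
    - [0.5,0.72,-0.1,-0.0618]
    - [0.54,0.78,-0.12,-0.0618]
    - [0.58,0.84,-0.14,-0.0618]
    - [0.62,0.9,-0.16,-0.0618]
    - [0.634,0.916,-0.18,-0.0618]
    - [0.634,0.916,-0.18,-0.0618]
    - [0.634,0.916,-0.18,-0.0618]
    - [0.634,0.916,-0.18,-0.0618]
  claw: 0.28

```text
time: 1.68
ee_pos: [0.5452, -0.0429, 0.1416]
tcp_rot: [180.0, 0.0, 10.4]
wrist_force: [-0.0, 0.2, -0.0]
opening: 0.0616
grasp_force: 0.0
```

```bash
python3 - <<'E'
from workcell import *
import cv2
o=get_obs(); print({k:o[k] for k in('time','ee_pos','tcp_rot','wrist_force','opening','q')})
for n in("wrist","scene"):
    im=cv2.cvtColor(camera(n),cv2.COLOR_RGB2BGR); cv2.imwrite(f"pics/{n}1.png",im)
im=im[140:310,200:400]
cv2.imwrite("pics/scene1c.png",cv2.resize(im,None,fx=3.5,fy=3.5,interpolation=cv2.INTER_CUBIC))
E
```

```text
{'time': 1.6833, 'ee_pos': array([ 0.5452261 , -0.04293691,  0.1415789 ]), 'tcp_rot': array([1.79989226e+02, 1.97346692e-02, 1.03891551e+01]), 'wrist_force': array([-0.01245319,  0.18047609, -0.04163197]), 'opening': 0.06158129904621612, 'q': array([-4.49471979e+00,  3.69164169e+00, -1.20871041e+00,  8.51159530e+01,
       -1.54817488e-02,  1.65116125e+02])}
```

View pics/wrist1.png

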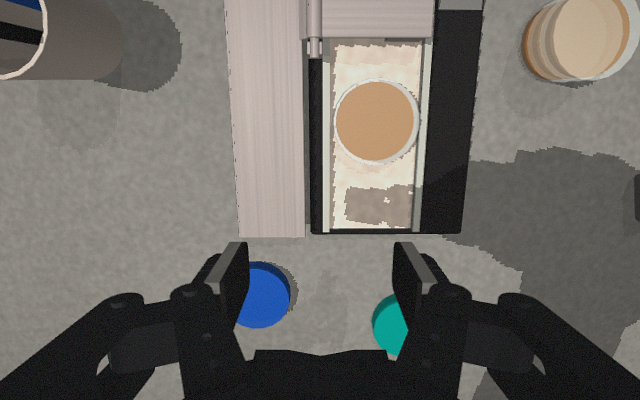

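View pics/scene1c.png

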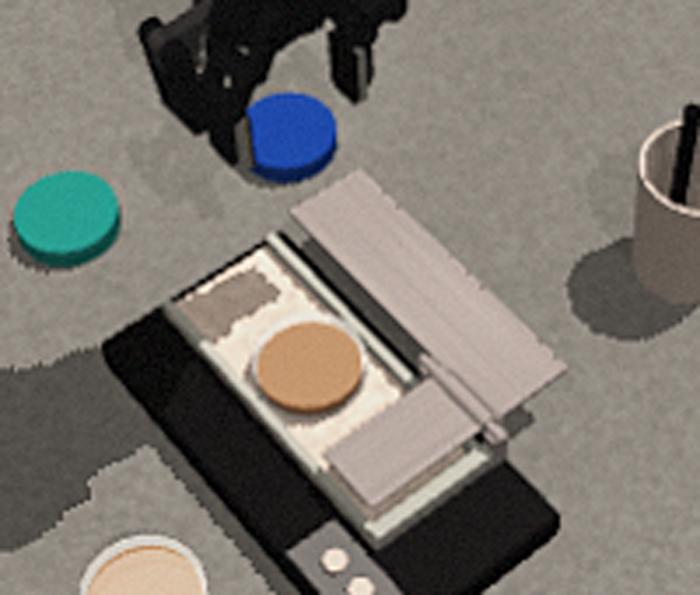

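```bash
python3 - <<'E'
from h import *
from scipy.spatial.transform import Rotation as Ro
c=get_calibration("wrist"); K=np.array([[c['fx'],0,c['cx']],[0,c['fy'],c['cy']],[0,0,1]])
o=get_obs(); T=np.eye(4); T[:3,:3]=Ro.from_euler('xyz',o['tcp_rot'],degrees=True).as_matrix(); T[:3,3]=o['ee_pos']
M=T@c['tool_from_camera']
px=[(240,237),(304.5,237),(322,232),(421,232),(377,121)]; z=np.array([.039,.039,.032,.032,.039])
p=cv2.undistortPoints(np.array(px,float).reshape(-1,1,2),K,np.array([c['k1'],0,0,0,0.]))[:,0]
d=np.c_[p,np.ones(len(p))]@M[:3,:3].T; W=M[:3,3]+d*((z-M[2,3])/d[:,2])[:,None]
th=np.radians(10.43);R=np.array([[np.cos(th),-np.sin(th)],[np.sin(th),np.cos(th)]]);t=np.array([.66555,-.05864])
print((W[:,:2]-t)@R*1e3); print("tcp",R.T@(o['ee_pos'][:2]-t)*1e3)
for s in[(-113,36),(-38,36),(-120,36)]: print(s,t+R@np.array(s)/1e3)
E
```

```text
[[-147.93564961   97.613349  ]
 [-147.88881048   49.18630896]
 [-146.60086827   36.04777932]
 [-146.72330964  -40.15349153]
 [ -62.68386698   -1.60884696]]
tcp [-115.32726541   36.81112938]
(-113, 36) [ 0.54789989 -0.04369169]
(-38, 36) [ 0.62166065 -0.03011413]
(-120, 36) [ 0.54101555 -0.04495893]
```

In the tool's units: -9.6 cm / 50 = -0.192, -0.05 cm / 50 = -0.001.

Request:
servo_tool:
  moves:
    - [0,-0.001,-0.04,0]
    - [0,-0.002,-0.08,0]
    - [0,-0.002,-0.12,0]
    - [0,-0.002,-0.15,0]
    - [0,-0.002,-0.18,0]
    - [0,-0.002,-0.192,0]
    - [0,-0.002,-0.192,0]
    - [0,-0.002,-0.192,0]
    - [0,-0.002,-0.192,0]

```text
time: 2.53
ee_pos: [0.5463, -0.0436, 0.0467]
tcp_rot: [180.0, -0.1, 10.4]
wrist_force: [0.5, -0.3, 0.4]
opening: 0.0616
grasp_force: 0.0
```

In the tool's units: -1.4 cm / 50 = -0.028, -1.2 cm / 50 = -0.024.

Request:
servo_tool:
  moves:
    - [0,0,-0.006,0]
    - [0,0,-0.012,0]
    - [0,0,-0.018,0]
    - [0,0,-0.024,0]
    - [0,0,-0.028,0]
    - [0,0,-0.028,0]
    - [0,0,-0.028,0]
    - [0,0,-0.028,0]

```text
time: 3.2
ee_pos: [0.5458, -0.0433, 0.0316]
tcp_rot: [180.0, -0.0, 10.4]
wrist_force: [-1.2, -2.1, 3.1]
opening: 0.0614
grasp_force: 1.9
```

In the tool's units: -0.6 cm / 50 = -0.012, -0.4 cm / 50 = -0.008.

Request:
servo_tool:
  moves:
    - [0,0,-0.004,0]
    - [0,0,-0.008,0]
    - [0,0,-0.012,0]
    - [0,0,-0.012,0]
    - [0,0,-0.012,0]
    - [0,0,-0.012,0]

```text
time: 3.7
ee_pos: [0.5462, -0.0432, 0.0259]
tcp_rot: [180.0, -0.1, 10.4]
wrist_force: [-0.6, -1.3, 6.6]
opening: 0.0618
grasp_force: 2.9
```

```bash
python3 - <<'E'
from workcell import *
import cv2
o=get_obs(); print(o['ee_pos'],o['wrist_force'])
a=cv2.cvtColor(camera("scene"),cv2.COLOR_RGB2BGR)[140:300,210:380]
cv2.imwrite("pics/s2.png",cv2.resize(a,None,fx=3.7,fy=3.7,interpolation=cv2.INTER_CUBIC))
E
```

```text
[ 0.54616691 -0.04319769  0.02586064] [-0.59446228 -1.31561279  6.55665252]
```

View pics/s2.png

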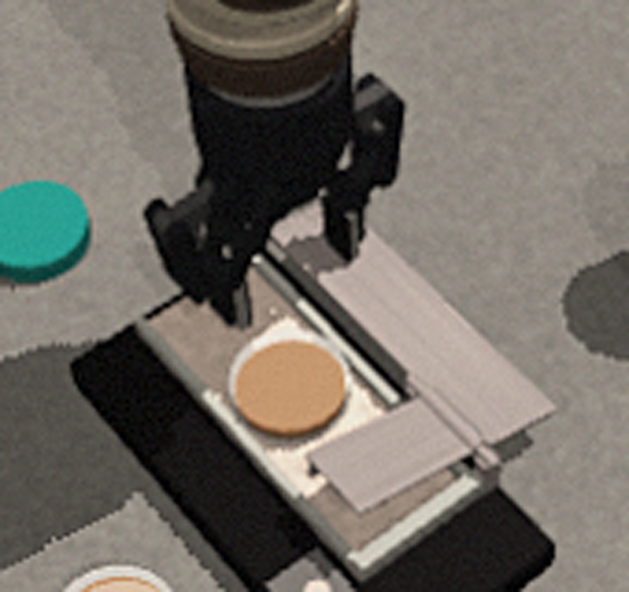

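The finger at (240,310) stands in the lane behind the dish and the flap is raised. I'll press slightly deeper and then push.

In the tool's units: 4.4 cm / 50 = 0.088, 4.3 cm / 50 = 0.086.

Request:
servo_tool:
  moves:
    - [0,0,-0.002,0]
    - [0,0,-0.004,0]
    - [0.004,0.0008,-0.004,0]
    - [0.01,0.0018,-0.004,0]
    - [0.016,0.003,-0.004,0]
    - [0.022,0.004,-0.004,0]
    - [0.028,0.0052,-0.004,0]
    - [0.034,0.0062,-0.004,0]
    - [0.04,0.0074,-0.004,0]
    - [0.046,0.0084,-0.004,0]
    - [0.052,0.0096,-0.004,0]
    - [0.058,0.0106,-0.004,0]
    - [0.064,0.0118,-0.004,0]
    - [0.07,0.0128,-0.004,0]
    - [0.076,0.014,-0.004,0]
    - [0.082,0.015,-0.004,0]
    - [0.086,0.0158,-0.004,0]
    - [0.088,0.0162,-0.004,0]
    - [0.088,0.0162,-0.004,0]

```text
time: 5.33
ee_pos: [0.5892, -0.0345, 0.0231]
tcp_rot: [-179.9, 0.1, 10.4]
wrist_force: [-2.7, 2.3, 4.8]
opening: 0.0614
grasp_force: 2.7
```

```bash
python3 - <<'E'
from workcell import *
import cv2
o=get_obs(); print(o['ee_pos'],o['wrist_force'])
a=cv2.cvtColor(camera("scene"),cv2.COLOR_RGB2BGR)[140:300,210:380]
cv2.imwrite("pics/s3.png",cv2.resize(a,None,fx=3.7,fy=3.7,interpolation=cv2.INTER_CUBIC))
E
```

```text
[ 0.58916775 -0.03447772  0.02311557] [-2.71870086  2.28209428  4.78675115]
```

View pics/s3.png

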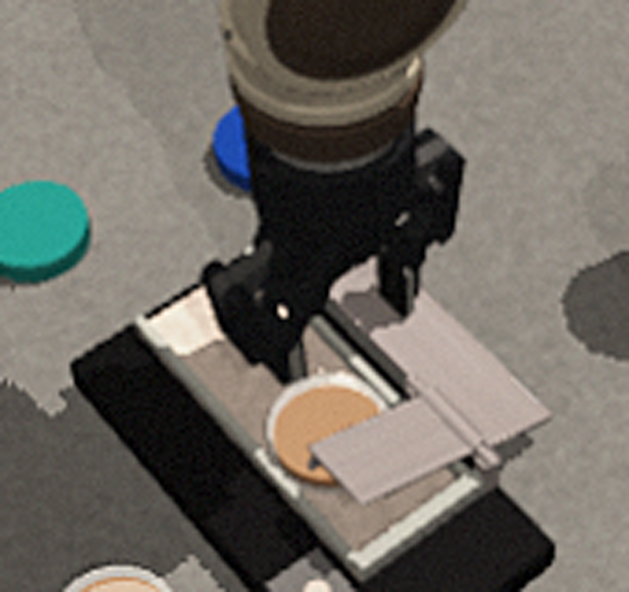

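The dish is passing under the raised flap. About 30 mm remain to the stop.

In the tool's units: 2.6 cm / 50 = 0.052, 2.4 cm / 50 = 0.048.

Request:
servo_tool:
  moves:
    - [0.004,0.0008,0,0]
    - [0.01,0.0018,0,0]
    - [0.016,0.003,0,0]
    - [0.022,0.004,0,0]
    - [0.028,0.0052,0,0]
    - [0.034,0.0062,0,0]
    - [0.04,0.0074,0,0]
    - [0.044,0.008,0,0]
    - [0.048,0.0088,0,0]
    - [0.052,0.0096,0,0]
    - [0.052,0.0096,0,0]
    - [0.052,0.0096,0,0]

```text
time: 6.38
ee_pos: [0.6152, -0.0296, 0.0231]
tcp_rot: [-179.9, 0.1, 10.5]
wrist_force: [-2.8, 1.2, 5.1]
opening: 0.0617
grasp_force: 2.7
```

In the tool's units: 0.2 cm / 50 = 0.004, 0.1 cm / 50 = 0.002.

Request:
servo_tool:
  moves:
    - [0.002,0.0004,0,0]
    - [0.004,0.0008,0,0]
    - [0.004,0.0008,0,0]
    - [0.004,0.0008,0,0]

```text
time: 6.72
ee_pos: [0.617, -0.0293, 0.0232]
tcp_rot: [-179.9, 0.1, 10.4]
wrist_force: [-3.8, 0.9, 5.2]
opening: 0.0612
grasp_force: 2.8
```

```bash
python3 - <<'E'
from h import *
o=get_obs(); print(o['ee_pos'],o['wrist_force'])
a=cv2.cvtColor(camera("scene"),cv2.COLOR_RGB2BGR)[190:300,260:380]
cv2.imwrite("pics/s4.png",cv2.resize(a,None,fx=5,fy=5,interpolation=cv2.INTER_CUBIC))
E
```

```text
[ 0.61704083 -0.02928508  0.02316125] [-3.75431228  0.89533261  5.23405525]
```

View pics/s4.png

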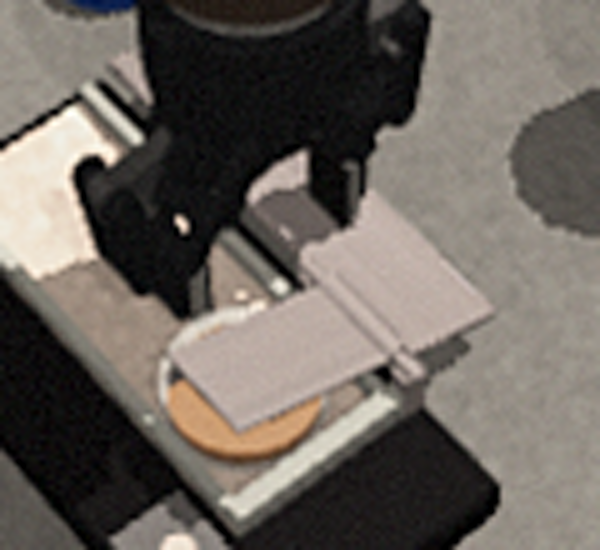

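The dish is almost home, with a small gap to the stop near (300,460). I'll continue in small steps and watch the force.

Request:
servo_tool:
  moves:
    - [0.002,0.0004,0,0]
    - [0.004,0.0008,0,0]
    - [0.004,0.0008,0,0]
    - [0.004,0.0008,0,0]

```text
time: 7.1
ee_pos: [0.6191, -0.0289, 0.0231]
tcp_rot: [-179.9, 0.1, 10.4]
wrist_force: [-4.5, 1.9, 5.6]
opening: 0.0616
grasp_force: 2.8
```

In the tool's units: 0.2 cm / 50 = 0.004, 0.1 cm / 50 = 0.002.

Request:
servo_tool:
  moves:
    - [0.002,0.0004,0,0]
    - [0.004,0.0008,0,0]
    - [0.004,0.0008,0,0]
    - [0.004,0.0008,0,0]

```text
time: 7.43
ee_pos: [0.6206, -0.0286, 0.0231]
tcp_rot: [-179.9, 0.1, 10.4]
wrist_force: [-5.8, 1.4, 6.6]
opening: 0.0615
grasp_force: 4.6
```

In the tool's units: 0.2 cm / 50 = 0.004, 0.1 cm / 50 = 0.002.

Request:
servo_tool:
  moves:
    - [0.002,0.0004,0,0]
    - [0.004,0.0008,0,0]
    - [0.004,0.0008,0,0]
    - [0.004,0.0008,0,0]

```text
time: 7.77
ee_pos: [0.621, -0.0285, 0.023]
tcp_rot: [-179.9, 0.3, 10.4]
wrist_force: [-14.7, -0.1, 10.7]
opening: 0.0613
grasp_force: 8.9
```

```bash
python3 - <<'E'
from h import *
o=get_obs(); print(o['ee_pos'],o['wrist_force'])
a=cv2.cvtColor(camera("scene"),cv2.COLOR_RGB2BGR)[210:300,270:370]
cv2.imwrite("pics/s5.png",cv2.resize(a,None,fx=6,fy=6,interpolation=cv2.INTER_CUBIC))
E
```

```text
[ 0.62095387 -0.0285354   0.02295699] [-14.70564498  -0.13183557  10.71457004]
```

View pics/s5.png

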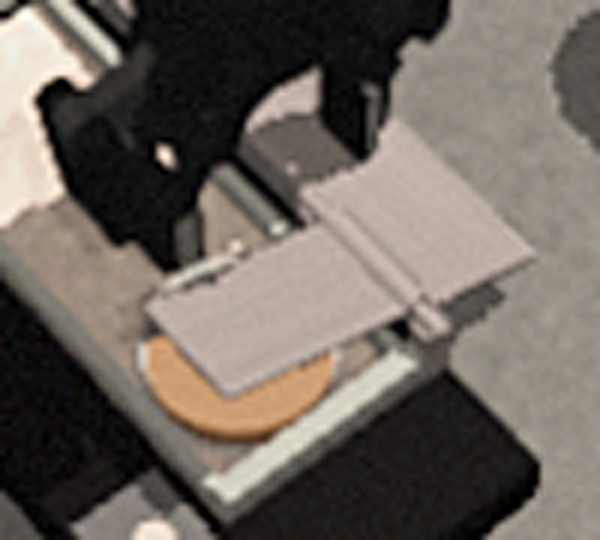

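The TCP has stalled and the force has jumped to 15 N, so the dish is home at the stop. I'll back off first, then raise gently.

In the tool's units: 13 cm / 50 = 0.26, 12 cm / 50 = 0.24.

Request:
servo_tool:
  moves:
    - [-0.004,-0.0008,0,0]
    - [-0.008,-0.0014,0,0]
    - [-0.014,-0.0026,0,0]
    - [-0.02,-0.0036,0,0]
    - [-0.024,-0.0044,0,0]
    - [-0.024,-0.0044,0.004,0]
    - [-0.024,-0.0044,0.008,0]
    - [-0.024,-0.0044,0.012,0]
    - [-0.024,-0.0044,0.016,0]
    - [-0.024,-0.0044,0.02,0]
    - [-0.024,-0.0044,0.028,0]
    - [-0.024,-0.0044,0.05,0]
    - [-0.024,-0.0044,0.08,0]
    - [-0.024,-0.0044,0.12,0]
    - [-0.024,-0.0044,0.16,0]
    - [-0.04,-0.0044,0.2,0]
    - [-0.08,-0.0044,0.24,0]
    - [-0.14,-0.0044,0.26,0]
    - [-0.14,-0.0044,0.26,0]
    - [-0.14,-0.0044,0.26,0]

```text
time: 9.48
ee_pos: [0.5534, -0.0311, 0.1555]
tcp_rot: [179.9, -0.2, 10.4]
wrist_force: [1.2, 0.1, 1.0]
opening: 0.0612
grasp_force: 0.0
```

```bash
python3 - <<'E'
from h import *
o=get_obs(); print(o['time'],o['ee_pos'],o['wrist_force'])
a=cv2.cvtColor(camera("scene"),cv2.COLOR_RGB2BGR)[200:300,260:370]
b=cv2.cvtColor(camera("wrist"),cv2.COLOR_RGB2BGR); cv2.imwrite("pics/w6.png",b)
a=cv2.resize(a,(440,400),interpolation=cv2.INTER_CUBIC); b=cv2.resize(b[:200,200:440],(360,300))
c=np.zeros((400,800,3),np.uint8);c[:,:440]=a;c[:300,440:]=b
cv2.imwrite("pics/s6.png",c)
E
```

```text
9.4833 [ 0.55343359 -0.03105236  0.15549178] [1.20469476 0.09577027 1.01248524]
```

View pics/s6.png

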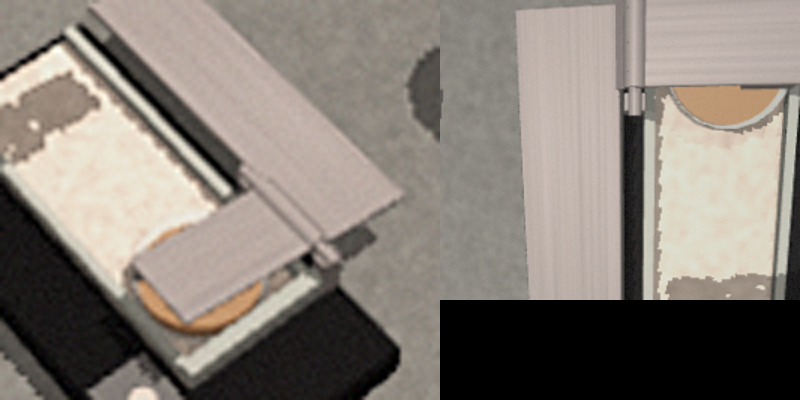

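```bash
python3 - <<'E'
from h import *
from scipy.spatial.transform import Rotation as Ro
c=get_calibration("wrist"); K=np.array([[c['fx'],0,c['cx']],[0,c['fy'],c['cy']],[0,0,1]])
o=get_obs(); T=np.eye(4); T[:3,:3]=Ro.from_euler('xyz',o['tcp_rot'],degrees=True).as_matrix(); T[:3,3]=o['ee_pos']
M=T@c['tool_from_camera']
px=[(390,87),(390,87),(329,77),(251,6.5)]; z=np.array([.039,.024,.046,.031])
p=cv2.undistortPoints(np.array(px,float).reshape(-1,1,2),K,np.array([c['k1'],0,0,0,0.]))[:,0]
d=np.c_[p,np.ones(len(p))]@M[:3,:3].T; W=M[:3,3]+d*((z-M[2,3])/d[:,2])[:,None]
th=np.radians(10.43);R=np.array([[np.cos(th),-np.sin(th)],[np.sin(th),np.cos(th)]]);t=np.array([.6667,-.0592])
print((W[:,:2]-t)@R*1e3, o['qd'].round(2))
E
```

```text
[[-30.15527927  -0.22674758]
 [-29.61972015  -3.0837537 ]
 [-24.02408216  42.86581662]
 [ 23.6340661   96.61510009]] [-0.06  1.32 -0.03 -0.13  0.01 -0.07]
```

The dish's back edge measures x = -30 mm, so its centre is at x ≈ 0, which is home. The flap rests on it and the arm is clear.

In the tool's units: 2 cm / 50 = 0.04, 1 cm / 50 = 0.02.

Request:
servo_tool:
  moves:
    - [0,0,0.02,0]
    - [0,0,0.04,0]
    - [0,0,0.04,0]
    - [0,0,0.04,0]
    - [0,0,0.04,0]

```text
time: 10.0
ee_pos: [0.5539, -0.0309, 0.1731]
tcp_rot: [-180.0, 0.0, 10.4]
wrist_force: [0.2, 0.2, -0.2]
opening: 0.0616
grasp_force: 0.0
```

```bash
python3 -c "
from workcell import *
print(job_done())"
```

```text
the job is handed in; nothing more can be done
None
```

The dish is loaded home against the end stop (centre measured at x ≈ 0), the released flap rests on it, the arm is clear, and the job was handed in at about 10 s; no verdict was returned.

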